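# Find the socket that fits the transformer nut

### The arm

A 6-joint arm with a two-finger parallel gripper is mounted at the origin on the work surface. World frame = base frame: x ahead of the robot, y to its left, z up, the work surface at z = 0. Lengths are in mm, angles in rad, forces in N, time in s.
With the tool pointing down it reaches from about 275 to 750 mm from the base axis. Payload 10.2 kg.
Tool frame: the origin (TCP) lies midway between the tips of the shut fingers; the grasp point (between the pads) lies 19 mm behind it; y points along the fingers, z is the direction in which the jaws open and shut, and the axes are right-handed (so a half turn about y gives the same grasp; the last joint's range is limited). The gripper opens to 85 mm and grips with 20 to 120 N. Pads are 22 mm wide; open, the fingers measure 114 mm over their backs; the gripper's body (76 mm by 85 mm) begins 54 mm behind the grasp point. The pads swing forward as they close: fully open they stand 13 mm farther back than shut.
Start: joints at [0.983, 0.313, 1.498, -0, 1.331, -0.223], TCP at [187.313, 490.454, 231.294] pointing down, gripper open.
Joint ranges: [-2.94, 2.94], [-0.97, 2.17], [0.19, 2.56], [-1.23, 4.37], [0.02, 3.11], [-2.88, 2.88]. Speed limits (rad/s): [2.39, 2.39, 3.01, 3.14, 3.14, 3.14].

### API

Orientations are given as a unit quaternion [w, x, y, z].
In Python, from rig import ctrl gives the robot as it stands.
- The arm moves only by the shell command python3 -m inch 'ROWS' [OPENING] [FORCE]. ROWS is JSON, one flat list of numbers, 6 for each row, row after row: the shift along the tool's x, y, z in cm, then the turn, a rotation vector about the tool's x, y, z in rad. A call has 1 to 8 rows; each row is the pose to reach, as a shift and turn from the pose commanded when the call began, along the tool's axes at that moment; what a row does not reach only later rows make up. A row lasts 1/12 s, in which the tool goes at most 41.7 mm and 7.16 degrees, less where a joint would pass 70% of its speed; a pose out of reach is approached as far as the arm can. A call with a gripper value outside its range is refused whole. OPENING is the gripper command: -1 is fully open, 1 is shut, values between are in proportion, set as the call begins (- or left out, the last holds). The fingers move at their own pace and stop on an object; FORCE is the grip in N (left out, the last holds). Time passes only in rows, so rows that repeat a pose let the fingers close. It gives the time, the measured TCP pose, the force and the opening at its end, in the units of the state.
- ctrl.sense(): the state, without advancing time (a new reading comes with each control period).
- ctrl.capture(name): name is "scene" or "top"; returns the picture (400x640x3 uint8, red, green, blue); there is no depth.
- ctrl.get_calibration(name): a dict with "fx", "fy", "cx", "cy" (pixels), "k1" (the pictures are not rectified: a ray, as slopes to the right and down, at radius r is drawn at 1 + k1 r^2 times it, then the intrinsics apply), "world_to_cam" (4x4, takes a point from world to camera coordinates). Camera axes: x right, y down, z forward; pixel columns grow to the right and rows downward; lengths in mm; the calibration is good to about 2 mm. A picture is of the moment at which its call begins. get_calibration takes no time and is no camera call.
- ctrl.finish_job(): hands the job in, once; it reports no verdict.
Trained networks look in the newest picture that a camera, given by its name, has taken for a name from the list of things; names that differ only in an ending like _2 or _b are one class to them, and where a whole thing is asked for, a point or a joint stands for the part that bears it (a point fixed in the world has none). Each returns a list of dicts, best first, with "score" (0 to 1); they miss things now and then, are a little off and sometimes report something else, mostly with a low value. They report only what shows in the picture. A call takes as long as a camera call.
- ctrl.search_frame(thing, camera): "uv" ([column, row] in pixels, amid what is visible of it).
The state is a dict: "time_s": time; "joints": joint angles; "dq": joint speeds; "tau": joint torques, N m; "eef_pos": TCP position; "ee_rot": TCP orientation; "force": force on the tool from outside, world axes, zero at the start; "wrist_torque": the same for the moment, N m; "grip_width": opening from 0.0 (shut) to 1.0 (fully open).
Only numpy, scipy, OpenCV 4.12 (cv2) and the standard library are available. Lean on these libraries where they do the work, as an engineer would, in place of code of your own. Each camera call takes 0.05 s, during which the arm holds its last target.

### The job

We are stripping the opened backup-power unit on the bench: find out which of the three deep sockets on the red tray fits the nut of the transformer inside the open chassis, and finish holding that socket in the gripper, upright and pushed all the way down over the nut until it sits on the washer; do not put it down or let go. At the end the two other sockets must be standing on the posts of the red tray, and leave everything else on the bench where it is.

Things in the scene. Friction and masses are not known exactly. Their poses are not given: they have to be found in the camera images.
- socket_small: deep socket for a 13 mm nut: steel, round, 22 mm outside, 78 mm tall, about 110 g, standing open end down over a tray post at any yaw. Origin: centre of its open lower end, z up. Hex bore 36 mm deep, 14.4 mm across flats, flared 1 mm a side over the lowest 3 mm; flats face along its own x and every 60 degrees from it. From 36 mm up it is a solid round bar: grip it there
- socket_medium: deep socket for a 19 mm nut: steel, round, 29 mm outside, 78 mm tall, about 190 g, standing open end down over a tray post at any yaw. Origin: centre of its open lower end, z up. Hex bore 36 mm deep, 20.4 mm across flats, flared 1 mm a side over the lowest 3 mm; flats face along its own x and every 60 degrees from it. From 36 mm up it is a solid round bar: grip it there
- socket_large: deep socket for a 24 mm nut: steel, round, 36 mm outside, 78 mm tall, about 290 g, standing open end down over a tray post at any yaw. Origin: centre of its open lower end, z up. Hex bore 36 mm deep, 25.4 mm across flats, flared 1 mm a side over the lowest 3 mm; flats face along its own x and every 60 degrees from it. From 36 mm up it is a solid round bar: grip it there
- tray: red socket tray fixed to the bench, 78 mm (x) by 240 mm (y), 10 mm thick; origin: centre of its underside. Three black posts, 9 mm thick and 22 mm high, stand on it at x = 0, y = -75, 0 and +75 mm; each holds one socket, standing on the tray's top face. Which socket is on which post varies; at the end the other two may be on any posts
- chassis: opened lower shell of a backup-power unit, fixed, 220 mm (x) by 360 mm (y), walls 41 mm high, rear panel 85 mm high at its -y end; origin: centre of its underside. Boards and heat sink (to 48 mm high; fan to 78 mm) fill the -y half; the ring-coil transformer, 110 mm across, stands in the +y half. Two like transformers on the bench beyond its +x side, to 90 mm high, are not part of the job
- mount (a point): centre of the seat of the chassis transformer's nut: the floor of the round well in its dished washer, 64 mm above the bench, 100 mm to +y of the chassis origin; z up, axes as the chassis. The nut cannot turn; its flats face along x and every 60 degrees. It is 13, 19 or 24 mm across flats, 8, 10 or 13 mm high; its bolt (8, 12 or 16 mm thick) ends 12 mm above it. Which size varies and is not told
- rim (a point): centre of the rim plane of that dished washer (72 mm across), 6 mm above mount. The well is 26, 33 or 40 mm across for the three nut sizes. Too small a socket stops on the nut (10 or 13 mm above mount) or on the bolt's end (25 mm); too large a one goes over the nut but stops on this rim; the right one goes down to the well's floor, with about 0.7 mm side play on the nut
- ratchet: bystander, not to be moved: ratchet handle with red and black grip, about 236 mm long and 32 mm high, lying on the bench along its own x; origin at the centre of its underside
- screwdriver: bystander, not to be moved: screwdriver with red handle, 200 mm long, 26 mm thick, lying along its own x; origin at the centre of its underside
- fan: bystander, not to be moved: black case fan with grey blades, 120 x 120 x 25 mm, lying flat; origin at the centre of its underside
- tub: bystander, not to be moved: white plastic tub, 90 mm across the rim and 60 mm high; origin at the centre of its underside
- cooler: bystander, not to be moved: finned aluminium and copper heat sink, 90 x 90 x 50 mm; origin at the centre of its underside

How it is judged:
By the outcome, as a careful person would: the job done as asked, in the order asked, and still so for the second after the job is handed in, while the arm keeps its last pose, push and grip.
It also fails if it takes over 64 s, if anything falls off the work surface, if the arm or the gripper's body presses on something with over 40 N, if the wrist force passes 120 N, or if a joint passes its speed limit or range.

## Working session

There is one attempt and no reset: what is moved stays moved. The work goes in short steps, Python scripts to look and compute and a shell command to move; the robot and the scene stay as the last step left them, time stands still between calls to the robot, and variables do not carry over. Pictures are saved under pics/ and viewed, and the job is handed in when it is done.

```bash
ls; mkdir -p pics
python3 - <<'E'
from rig import ctrl
import cv2
for n in("scene","top"):
    im=ctrl.capture(n); cv2.imwrite(f"pics/{n}0.png",im[:,:,::-1])
    c=ctrl.get_calibration(n); print(n,c)
    for t in("socket_small","socket_medium","socket_large","tray","chassis","mount"):
        try: print(t,[(d["uv"],round(d["score"],2)) for d in ctrl.search_frame(t,n)][:4])
        except Exception as e: print(t,e)
print(ctrl.sense())
E
```

```text
pics
scene {'fx': 513.7464616947206, 'fy': 513.7464616947206, 'cx': 320.21907728658806, 'cy': 194.40018486428562, 'k1': -0.05264055464523732, 'world_to_cam': array([[-7.31100864e-01,  6.82255862e-01,  4.29703654e-03,
         4.21206512e+02],
       [ 5.03122174e-01,  5.43374962e-01, -6.72020631e-01,
        -2.17586278e+02],
       [-4.60824917e-01, -4.89152930e-01, -7.40519957e-01,
         2.03032447e+03],
       [ 0.00000000e+00,  0.00000000e+00,  0.00000000e+00,
         1.00000000e+00]])}
socket_small [([386.6, 232.9], 0.43)]
socket_medium [([426.4, 251.2], 0.57), ([407.9, 216.0], 0.47)]
socket_large []
tray [([402.7, 256.4], 0.72), ([406.3, 219.2], 0.15)]
chassis [([273.0, 168.7], 0.56)]
mount [([269.3, 166.3], 0.73)]
top {'fx': 437.8489303554422, 'fy': 437.8489303554422, 'cx': 317.1531202238662, 'cy': 192.37656420308645, 'k1': -0.07813205166911641, 'world_to_cam': array([[-2.97691287e-03, -9.99974531e-01,  6.48650286e-03,
        -2.23436726e+01],
       [-9.89490534e-01,  2.00783553e-03, -1.44583720e-01,
         5.58011901e+02],
       [ 1.44567014e-01, -6.84874631e-03, -9.
[... 314 characters left out ...]
95.3, 194.7], 0.8)]
{'time_s': 0.7, 'joints': array([ 9.82615294e-01,  3.12910655e-01,  1.49769475e+00, -1.38116998e-05,
        1.33102322e+00, -2.23394132e-01]), 'dq': array([-9.01852184e-04,  1.95340521e-05,  8.83856305e-05, -2.79809782e-04,
        3.08831562e-04,  1.92250301e-03]), 'tau': array([-8.17841665e-04, -4.12093413e+01, -2.59877336e+01, -2.75960629e-04,
        4.41457623e-04,  3.62878700e-05]), 'eef_pos': array([187.30655322, 490.45177762, 231.29070129]), 'ee_rot': array([-0.69536421,  0.69539133, -0.12825726,  0.12825594]), 'force': array([-0.14440087, -0.24491781, -0.72463488]), 'wrist_torque': array([-0.04279198, -0.02206127,  0.01808188]), 'grip_width': 0.9962488947308699}
```

View pics/top0.png

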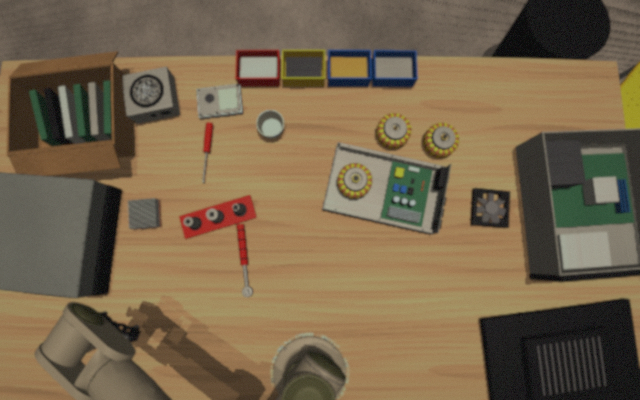

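View pics/scene0.png

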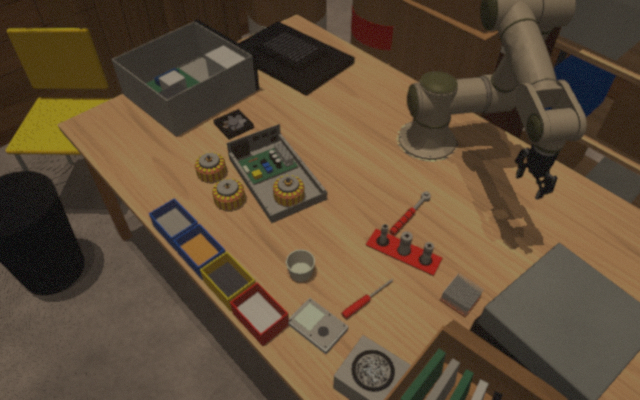

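Run:
```python
import cv2,numpy as np
t=cv2.imread("pics/top0.png"); s=cv2.imread("pics/scene0.png")
a=cv2.resize(t[140:290,150:300],None,fx=4,fy=4,interpolation=cv2.INTER_CUBIC)
cv2.imwrite("pics/tray_top.png",a[:600])
b=cv2.resize(t[130:260,330:520],None,fx=4,fy=4,interpolation=cv2.INTER_CUBIC); cv2.imwrite("pics/ch_top.png",b)
c=cv2.resize(s[190:300,350:470],None,fx=5,fy=5,interpolation=cv2.INTER_CUBIC); cv2.imwrite("pics/tray_sc.png",c)
d=cv2.resize(s[120:220,210:340],None,fx=6,fy=6,interpolation=cv2.INTER_CUBIC); cv2.imwrite("pics/ch_sc.png",d)
```

```text
(no output)
```

View pics/tray_top.png

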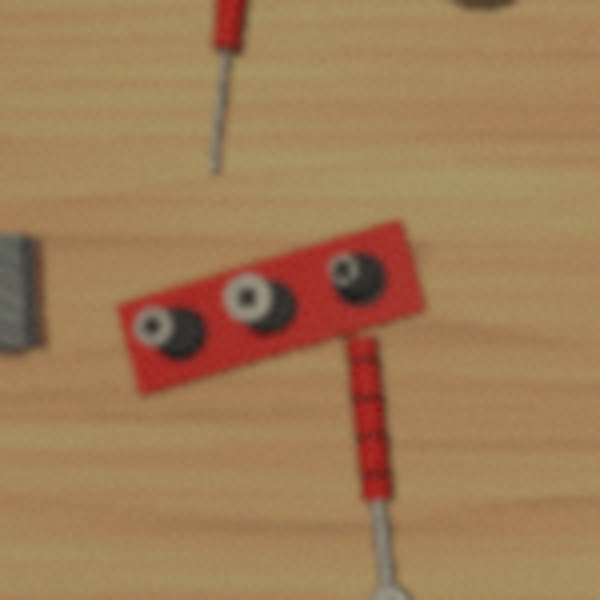

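View pics/ch_top.png

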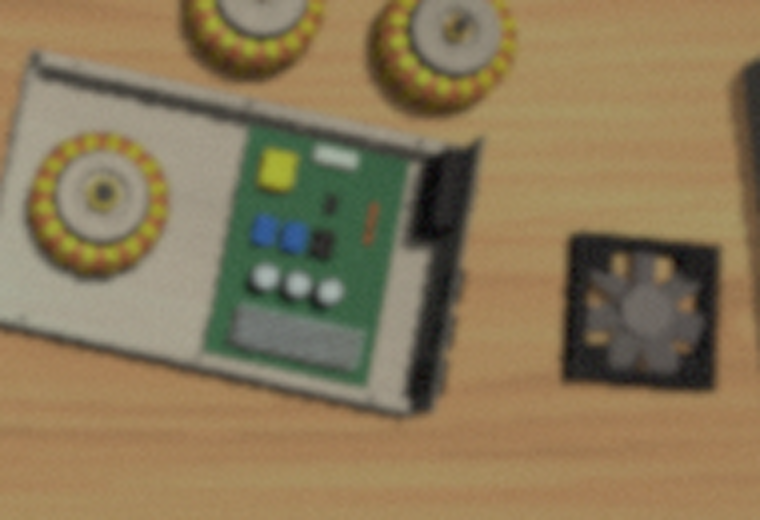

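View pics/tray_sc.png

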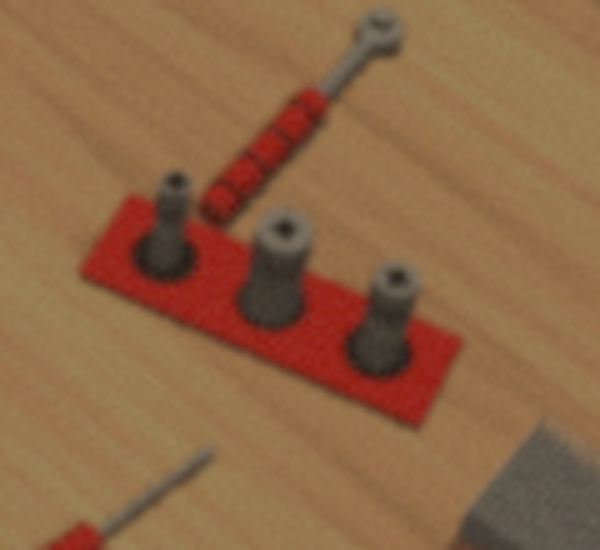

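View pics/ch_sc.png

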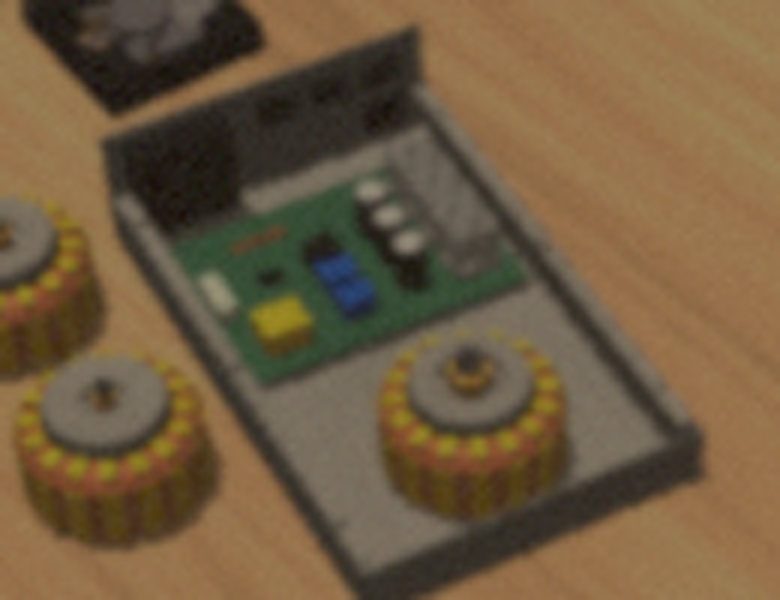

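The tray, from left to right in the top view, holds medium (188,222), large (212,214) and small (236,207). The chassis nut is at about (355,178) in the top view. I'll average a few frames to measure the nut and the poses.

```bash
cat > h.py <<'E'
import numpy as np,cv2
from scipy.optimize import least_squares
from scipy.spatial.transform import Rotation as R
def cal(n):
    from rig import ctrl
    return ctrl.get_calibration(n)
def proj(c,P):
    P=np.atleast_2d(P).astype(float); T=c["world_to_cam"]
    q=P@T[:3,:3].T+T[:3,3]; s=q[:,:2]/q[:,2:]; r2=(s**2).sum(1,keepdims=True)
    s=s*(1+c["k1"]*r2); return s*[c["fx"],c["fy"]]+[c["cx"],c["cy"]]
def ray(c,uv):
    K=np.array([[c["fx"],0,c["cx"]],[0,c["fy"],c["cy"]],[0,0,1.]])
    p=cv2.undistortPoints(np.array(uv,float).reshape(-1,1,2),K,np.array([c["k1"],0,0,0.])).reshape(-1,2)
    T=c["world_to_cam"]; d=np.c_[p,np.ones(len(p))]@T[:3,:3]; o=-T[:3,:3].T@T[:3,3]
    return o,d
def atz(c,uv,z):
    o,d=ray(c,uv); return o+d*((z-o[2])/d[:,2:])
E
python3 - <<'E'
from rig import ctrl
import cv2,numpy as np
for n in("scene","top"):
    a=np.mean([ctrl.capture(n).astype(np.float32) for _ in range(6)],0)
    np.save(n+"_avg.npy",a)
print(ctrl.sense()["time_s"])
from h import *
s=np.load("scene_avg.npy");t=np.load("top_avg.npy")
def cr(a,u0,u1,v0,v1,f):
    x=np.clip(a[v0:v1,u0:u1,::-1]*1.3,0,255).astype(np.uint8); return cv2.resize(x,None,fx=f,fy=f,interpolation=cv2.INTER_CUBIC)
A=cr(t,330,380,155,205,12);cv2.imwrite("pics/nut_top.png",A)
B=cr(s,260,320,165,213,12);cv2.imwrite("pics/nut_sc.png",B)
E
```

```text
1.3
```

View pics/nut_top.png

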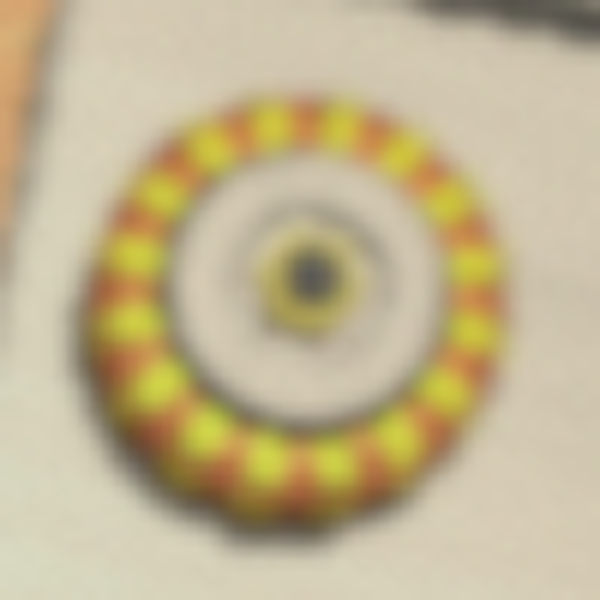

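View pics/nut_sc.png

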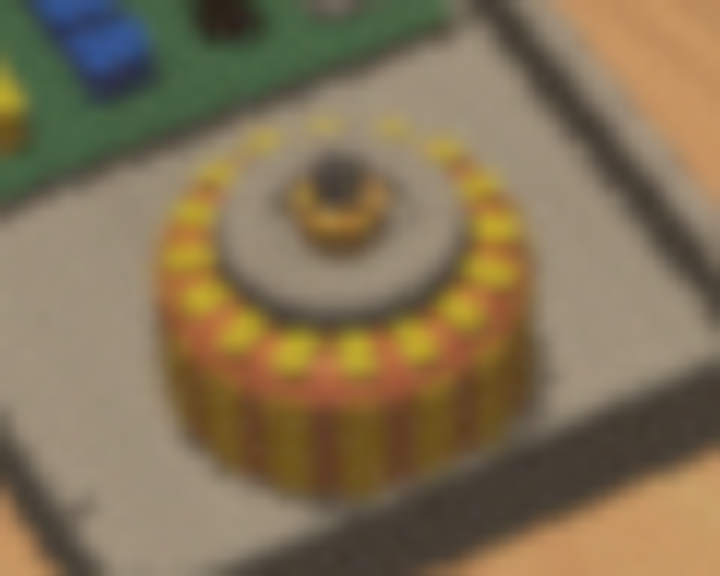

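The nut is brass with a dark bolt, at about (355.5,178) in the top view. It is either 19 or 24 mm, so I'll fit a rendered model for each size to decide.

```bash
cat > fit.py <<'E'
from h import *
SS=6
def hexa(r,ang,z): 
    a=ang+np.radians(30+60*np.arange(6)); return np.c_[r*np.cos(a),r*np.sin(a),np.full(6,z)]
def circ(r,z,n=48):
    a=np.linspace(0,2*np.pi,n,endpoint=False); return np.c_[r*np.cos(a),r*np.sin(a),np.full(n,z)]
D={13:(8,8,26),19:(10,12,33),24:(13,16,40)}
def render(c,win,ctr,yaw,size,sig):
    u0,u1,v0,v1=win; H,W=(v1-v0)*SS,(u1-u0)*SS
    lab=np.zeros((H,W),np.uint8)
    def px(P): return ((proj(c,P+[ctr[0],ctr[1],0])-[u0,v0]+.5)*SS-.5)
    def fill(P,l,m=None):
        im=np.zeros((H,W),np.uint8); cv2.fillPoly(im,[np.round(px(P)*16).astype(np.int32)],1,shift=4)
        if m is not None: im&=m
        lab[im>0]=l; return im
    def hull(Ps,l):
        q=cv2.convexHull(np.round(px(np.vstack(Ps))*16).astype(np.int32)); im=np.zeros((H,W),np.uint8); cv2.fillPoly(im,[q],1,shift=4); lab[im>0]=l
    h,b,w=D[size]
    fill(circ(36,70),1); m=fill(circ(w/2,70),2); fill(circ(w/2,64),3,m)
    R_=size/np.sqrt(3)
    # sides
    cam=-c["world_to_cam"][:3,:3].T@c["world_to_cam"][:3,3]; d=(cam[:2]-ctr); d/=np.hypot(*d)
    lo,hi=hexa(R_,yaw,64),hexa(R_,yaw,64+h)
    for i in range(6):
        j=(i+1)%6; nrm=(lo[i]+lo[j])[:2]; nrm/=np.hypot(*nrm)
        if nrm@d>0: fill(np.array([lo[i],lo[j],hi[j],hi[i]]),4 if nrm@d>.6 else 5)
    fill(hi,6); hull([circ(b/2,64+h),circ(b/2,76+h)],7); fill(circ(b/2,76+h),8)
    chans=[]
    for l in range(1,9):
        x=(lab==l).astype(np.float32); x=cv2.GaussianBlur(x,(0,0),sig*SS)
        chans.append(cv2.resize(x,(u1-u0,v1-v0),interpolation=cv2.INTER_AREA))
    w1=cv2.resize(cv2.GaussianBlur((lab>=1).astype(np.float32),(0,0),sig*SS),(u1-u0,v1-v0),interpolation=cv2.INTER_AREA)
    return np.stack(chans,-1),w1>.97
E
python3 - <<'E'
from fit import *
from scipy.optimize import minimize
for n,uv in(("top",(356,179)),("scene",(288,183))):
    c=cal(n); a=np.load(n+"_avg.npy")/255; a=a**1.0
    p0=atz(c,[uv],72)[0,:2]; print(n,p0)
    u,v=uv; win=(u-14,u+15,v-14,v+15); img=a[win[2]:win[3],win[0]:win[1]]
    for size in(13,19,24):
        def cost(x):
            A,m=render(c,win,x[:2],np.radians(-11),size,abs(x[2])); A=A[m]; y=img[m]
            AtA=A.T@A+1e-2*np.eye(8); mu=.5
            k=np.linalg.solve(AtA,A.T@(y-mu))+mu; k=np.clip(k,0,1)
            # use fixed number of pixels
            return ((A@(k-0)-y)**2).mean()**.5
        best=min((minimize(cost,[p0[0]+dx,p0[1]+dy,.6],method="Nelder-Mead",options=dict(xatol=.05,fatol=1e-5,maxiter=150,initial_simplex=[[p0[0]+dx,p0[1]+dy,.6],[p0[0]+dx+4,p0[1]+dy,.6],[p0[0]+dx,p0[1]+dy+4,.6],[p0[0]+dx,p0[1]+dy,.9]])) for dx in(-3,3) for dy in (-3,3)),key=lambda r:r.fun)
        print(size,best.x.round(2),round(best.fun,5))
E
```

```text
top [ 594.88783596 -143.65574676]
13 [ 596.59 -141.02    0.71] 0.02718
19 [ 597.91 -141.82    0.89] 0.0205
24 [ 597.27 -141.25    0.91] 0.0103
scene [ 599.57169699 -137.89974153]
13 [ 595.99 -142.99    0.98] 0.02928
19 [ 596.31 -142.24    1.06] 0.01457
24 [ 596.74 -141.98    0.77] 0.01191
```

Run:
```python
from h import *
t=np.load("top_avg.npy");s=np.load("scene_avg.npy")
def cr(a,u0,u1,v0,v1,f,n):
    x=np.clip(a[v0:v1,u0:u1,::-1]*1.3,0,255).astype(np.uint8); x=cv2.resize(x,None,fx=f,fy=f,interpolation=cv2.INTER_CUBIC); cv2.imwrite(n,x)
cr(t,315,455,140,240,5,"pics/c1.png"); cr(t,175,265,190,245,8,"pics/c2.png")
cr(s,220,335,125,222,6,"pics/c3.png")
cr(s,360,450,215,280,8,"pics/c4.png")
```

```text
(no output)
```

View pics/c1.png

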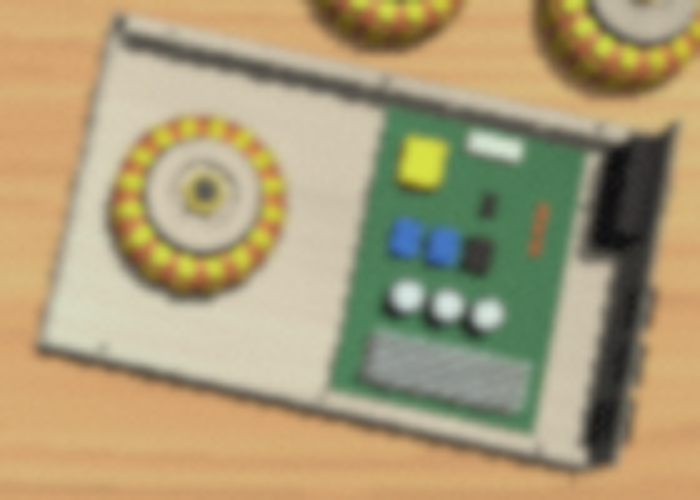

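View pics/c2.png

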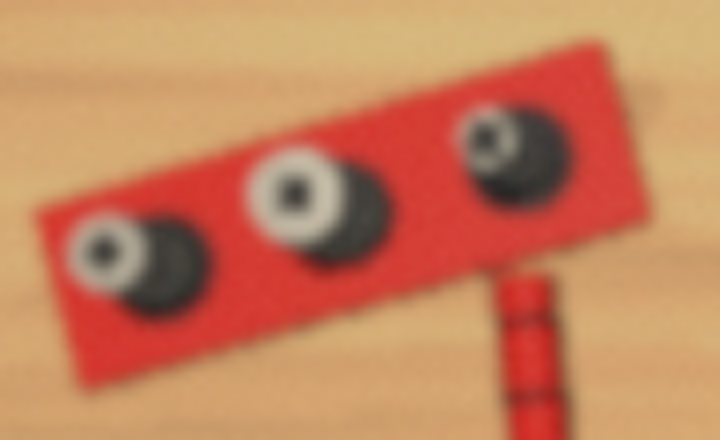

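View pics/c4.png

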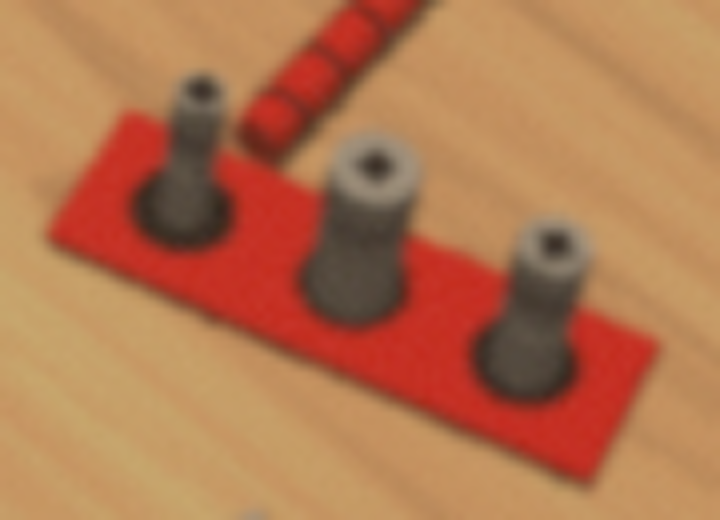

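Size 24 fits best in both cameras: residuals 0.0103 and 0.0119, with centres within about 0.8 mm of each other. So the large socket, the middle one, is the candidate. Next I'll get the tray, socket and chassis yaw.

Run:
```python
from h import *
U=lambda L,o,f:(np.array(L,float)+.5)/f-.5+np.array(o)
ct,cs=cal("top"),cal("scene")
T=atz(ct,U([(38,212),(600,40),(650,218),(88,388)],(175,190),8),10)
S=atz(cs,U([(660,347),(132,112),(48,238),(592,486)],(360,215),8),10)
print("tray top",T.round(1)[:,:2].tolist(),T.mean(0)); print("tray sc",S.round(1)[:,:2].tolist(),S.mean(0))
for P in(T,S):
    d=P[0]-P[1]; e=P[3]-P[2]; f=P[1]-P[2]; g=P[0]-P[3]
    print([np.degrees(np.arctan2(-v[0],v[1])).round(2) for v in(d,e)],[np.degrees(np.arctan2(v[1],v[0])).round(2) for v in(f,g)],np.linalg.norm(d),np.linalg.norm(f))
for nm,a,b in(("L",(296,196),(377,165)),("M",(107,253),(555,244)),("S",(488,140),(202,92))):
    print(nm,atz(ct,U([a],(175,190),8),88)[0,:2],atz(cs,U([b],(360,215),8),88)[0,:2])
# chassis: bottom edge left->right at z=41
Q=atz(ct,U([(118,20),(42,345),(590,465)],(315,140),5),41)
print(Q.round(1)); v=Q[1]-Q[2];print(np.degrees(np.arctan2(-v[0],v[1]))); v=Q[0]-Q[1];print(np.degrees(np.arctan2(v[1],v[0])))
from rig import ctrl
s=ctrl.sense(); q=s["ee_rot"]; M=R.from_quat([q[1],q[2],q[3],q[0]]).as_matrix(); print(M.round(3))
```

```text
tray top [[486.5, 418.6], [555.8, 193.4], [484.0, 172.0], [416.2, 395.7]] [485.62880218 294.90505286  10.        ]
tray sc [[417.2, 400.1], [484.0, 174.6], [557.1, 195.9], [489.0, 422.9]] [486.81669229 298.38062199  10.        ]
[np.float64(17.09), np.float64(16.87)] [np.float64(16.56), np.float64(18.04)] 235.58806387638583 74.85569120310467
[np.float64(16.52), np.float64(16.71)] [np.float64(-163.8), np.float64(-162.36)] 235.1814745999161 76.1343674746816
L [485.44259033 295.91821762] [483.6925432  295.29156042]
M [463.84787851 367.28357783] [462.70309212 367.03263925]
S [506.64389585 223.49724973] [506.69866643 224.26152252]
[[ 715.5  -91.6   41. ]
 [ 506.6  -41.9   41. ]
 [ 430.1 -384.2   41. ]]
-12.594753637360775
-13.379467080463176
[[ 0.934  0.     0.357]
 [-0.357  0.     0.934]
 [ 0.    -1.     0.   ]]
```

```bash
cat > d.py <<'E'
import sys
from h import *
from rig import ctrl
# usage d.py x y z jawdeg
x,y,z,a=map(float,sys.argv[1:5])
s=ctrl.sense(); q=s["ee_rot"]; M=R.from_quat([q[1],q[2],q[3],q[0]]).as_matrix()
dp=np.array([x,y,z])-s["eef_pos"]
a=np.radians(a); tz=np.array([np.cos(a),np.sin(a),0]); ty=np.array([0,0,-1.]); T=np.c_[np.cross(ty,tz),ty,tz]
print("t",s["time_s"],"shift cm",(M.T@dp/10).round(3),"rotvec",R.from_matrix(M.T@T).as_rotvec().round(4),"F",s["force"].round(1),"w",round(s["grip_width"],3),"tcp",s["eef_pos"].round(2),"jaw",np.degrees(np.arctan2(M[1,2],M[0,2])).round(2))
E
python3 d.py 485 295.6 130 17
```

```text
t 1.3 shift cm [34.76  10.132 -7.584] rotvec [-0.      0.9093 -0.    ] F [ 0.5  0.3 -0.3] w 1.001 tcp [187.33 490.46 231.31] jaw 69.1
```

```bash
python3 -m inch '[2,0.4,-0.4,0,0.06,0, 6,1,-1.2,0,0.16,0, 10,2,-2.2,0,0.28,0, 14,3,-3.2,0,0.4,0, 18,4,-4.2,0,0.52,0, 22,5,-5,0,0.64,0, 25,6,-5.6,0,0.76,0, 27,6.5,-6,0,0.85,0]' -1 60; python3 d.py 485 295.6 130 17
```

```text
time_s: 1.97
eef_pos: [420.4, 335.8, 165.0]
ee_rot: [-0.578, 0.579, -0.406, 0.406]
force: [-0.6, 0.3, -0.1]
grip_width: 0.999
t 1.9667 shift cm [5.976 3.5   4.714] rotvec [0.0011 0.0508 0.0006] F [-0.6  0.3 -0.1] w 0.999 tcp [420.35 335.76 165.02] jaw 19.91
```

```bash
python3 -m inch '[2,1,1.6,0,0.02,0, 4,2.2,3.2,0,0.04,0, 5.5,3.2,4.4,0,0.05,0, 6,3.5,4.7,0,0.055,0, 6,3.5,4.7,0,0.055,0]'; python3 d.py 485 295.6 130 17
```

```text
time_s: 2.38
eef_pos: [483.4, 297.4, 130.4]
ee_rot: [-0.568, 0.569, -0.42, 0.42]
force: [-0.2, 0.6, 0.9]
grip_width: 0.995
t 2.3833 shift cm [0.216 0.04  0.099] rotvec [0.0017 0.0026 0.0001] F [-0.2  0.6  0.9] w 0.995 tcp [483.42 297.37 130.41] jaw 17.15
```

Run:
```python
from h import *
from rig import ctrl
for n,w in(("top",(150,280,150,260)),("scene",(340,480,180,290))):
    a=ctrl.capture(n)[:,:,::-1]; x=a[w[2]:w[3],w[0]:w[1]]; cv2.imwrite(f"pics/{n}1.png",cv2.resize(x,None,fx=5,fy=5,interpolation=cv2.INTER_CUBIC))
```

```text
(no output)
```

View pics/scene1.png

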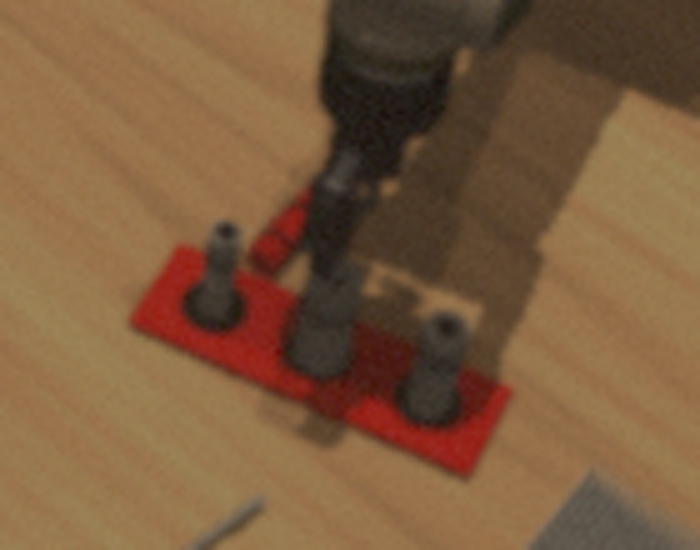

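The open gripper sits over the middle (large) socket, and the neighbours are clear. Next: descend and grip.

```bash
python3 -m inch '[0.2,0.8,0.1,0,0,0, 0.2,2.5,0.1,0,0,0, 0.2,4.5,0.1,0,0,0, 0.2,6,0.1,0,0,0, 0.2,7.2,0.1,0,0,0, 0.2,8,0.1,0,0,0, 0.2,8.2,0.1,0,0,0, 0.2,8.2,0.1,0,0,0]'; python3 -m inch '[0,0,0,0,0,0, 0,0,0,0,0,0, 0,0,0,0,0,0, 0,0,0,0,0,0, 0,0,0,0,0,0, 0,0,0,0,0,0, 0,0,0,0,0,0, 0,0,0,0,0,0]' 1 60;python3 d.py 485 295.6 148 17
```

```text
time_s: 3.15
eef_pos: [484.3, 296.9, 49.2]
ee_rot: [-0.569, 0.57, -0.419, 0.419]
force: [-0.3, -0.2, -0.3]
grip_width: 0.999
time_s: 3.82
eef_pos: [484.8, 296.7, 49.9]
ee_rot: [0.569, -0.569, 0.419, -0.419]
force: [-3.0, -0.7, 5.1]
grip_width: 0.408
t 3.8167 shift cm [ 1.080e-01 -9.807e+00 -3.000e-03] rotvec [-0.0005  0.0043 -0.    ] F [-3.  -0.7  5.1] w 0.408 tcp [484.75 296.66  49.93] jaw 17.25
```

```bash
python3 -m inch '[0,-0.3,0,0,0,0, 0,-1.2,0,0,0,0, 0,-3,0,0,0,0, 0,-5.5,0,0,0,0, 0,-8.5,0,0,0,0, 0,-11,0,0,0,0, 0,-12.5,0,0,0,0, 0,-13,0,0,0,0]' 1 100; python3 d.py 597 -141.6 180 17
python3 - <<'E'
from h import *
from rig import ctrl
for n,w in(("top",(150,280,150,260)),("scene",(340,480,160,290))):
    a=ctrl.capture(n)[:,:,::-1]; x=a[w[2]:w[3],w[0]:w[1]]; cv2.imwrite(f"pics/{n}2.png",cv2.resize(x,None,fx=4.5,fy=4.5,interpolation=cv2.INTER_CUBIC))
E
```

```text
time_s: 4.48
eef_pos: [485.4, 296.9, 182.4]
ee_rot: [0.571, -0.568, 0.418, -0.42]
force: [-0.0, -0.3, -2.1]
grip_width: 0.397
t 4.4833 shift cm [45.188  0.218 -2.347] rotvec [-0.0046  0.0043 -0.0002] F [-0.  -0.3 -2.1] w 0.397 tcp [485.44 296.91 182.39] jaw 17.25
```

View pics/scene2.png

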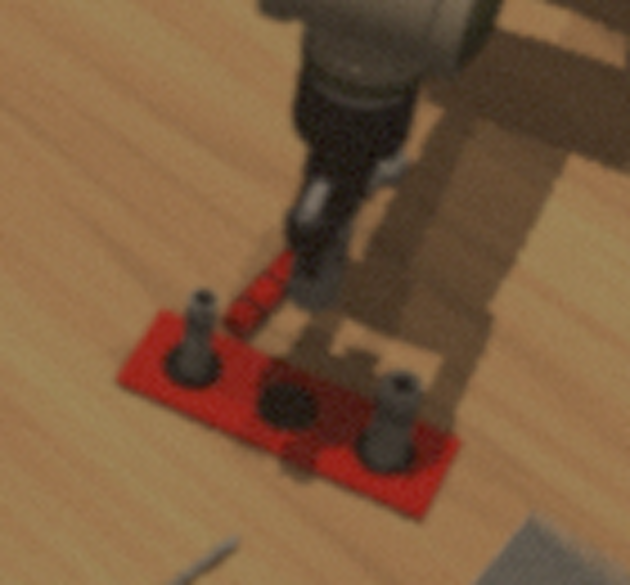

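The socket is lifted and its middle post is empty. Carrying it toward the nut.

```bash
python3 -m inch '[0.6,0,0,0,0,0, 2.2,0,-0.1,0,0,0, 4.8,0,-0.2,0,0,0, 8,0,-0.4,0,0,0, 11.4,0,-0.6,0,0,0, 14.8,0,-0.8,0,0,0, 18.2,0,-0.9,0,0,0, 21.6,0,-1.1,0,0,0]';python3 -m inch '[3.4,0,-0.2,0,0,0, 6.8,0,-0.3,0,0,0, 10.2,0,-0.5,0,0,0, 13.6,0,-0.7,0,0,0, 17,0,-0.9,0,0,0, 20,0,-1.1,0,0,0, 22.2,0,-1.2,0,0,0, 23.4,0,-1.2,0,0,0]';python3 -m inch '[0,0,0,0,0,0, 0,0,0,0,0,0, 0,0,0,0,0,0]'; python3 d.py 597 -141.6 145 17
```

```text
time_s: 5.25
eef_pos: [537.8, 85.0, 177.8]
ee_rot: [-0.569, 0.57, -0.42, 0.419]
force: [0.6, 0.6, -2.7]
grip_width: 0.4
time_s: 5.92
eef_pos: [595.6, -142.9, 177.4]
ee_rot: [-0.568, 0.569, -0.421, 0.419]
force: [-0.4, -0.3, -1.9]
grip_width: 0.404
time_s: 6.17
eef_pos: [595.8, -138.7, 178.8]
ee_rot: [-0.57, 0.57, -0.42, 0.419]
force: [0.3, -0.5, -2.0]
grip_width: 0.399
t 6.1667 shift cm [0.313 3.376 0.037] rotvec [ 0.0009  0.0053 -0.0011] F [ 0.3 -0.5 -2. ] w 0.399 tcp [ 595.75 -138.75  178.76] jaw 17.3
```

Coming down above the bolt (socket base about 105, bolt end about 89), then looking.

```bash
python3 -m inch '[0.1,0.8,0,0,0,0, 0.2,2,0,0,0,0, 0.2,3,0,0,0,0, 0.2,3.4,0,0,0,0, 0.2,3.4,0,0,0,0, 0.2,3.4,0,0,0,0]'; python3 d.py 597 -141.6 145 17
python3 - <<'E'
from h import *
from rig import ctrl
for n,w in(("top",(320,400,140,220)),("scene",(250,330,140,220))):
    a=np.mean([ctrl.capture(n).astype(float) for _ in range(3)],0); np.save(n+"_b.npy",a)
    x=np.clip(a[w[2]:w[3],w[0]:w[1],::-1]*1.4,0,255).astype(np.uint8); cv2.imwrite(f"pics/{n}3.png",cv2.resize(x,None,fx=7,fy=7,interpolation=cv2.INTER_CUBIC))
E
```

```text
time_s: 6.67
eef_pos: [596.7, -141.6, 145.3]
ee_rot: [0.569, -0.569, 0.419, -0.419]
force: [-0.7, -0.6, -1.8]
grip_width: 0.401
t 6.6667 shift cm [0.006 0.033 0.024] rotvec [ 0.      0.0047 -0.0001] F [-0.7 -0.6 -1.8] w 0.401 tcp [ 596.75 -141.61  145.33] jaw 17.27
```

View pics/scene3.png

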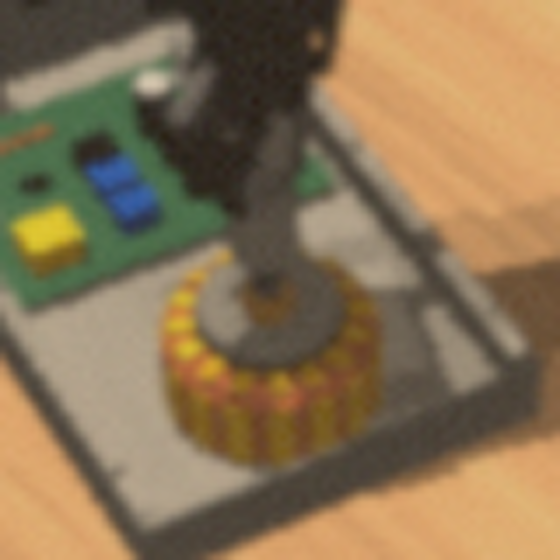

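View pics/top3.png

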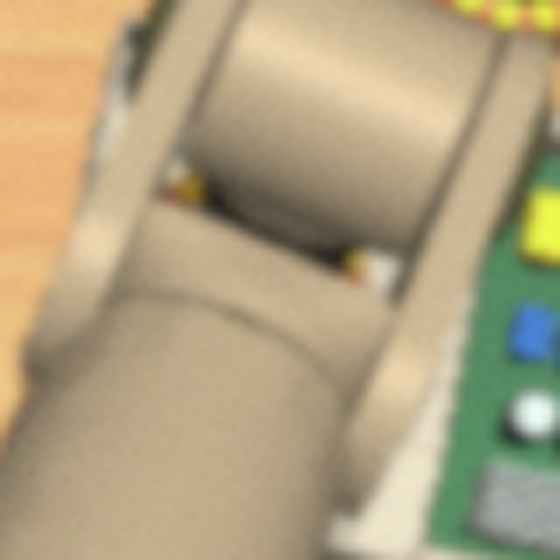

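Scene view: the socket's lower end at (265,265) sits right over the bolt at (268,295), centred horizontally. The arm hides the nut in the top view. Descending carefully.

```bash
python3 -m inch '[0,0.6,0,0,0,0, 0,1.2,0,0,0,0, 0,1.7,0,0,0,0, 0,2.1,0,0,0,0, 0,2.4,0,0,0,0, 0,2.4,0,0,0,0]'; python3 -m inch '[0,0.2,0,0,0,0, 0,0.4,0,0,0,0, 0,0.4,0,0,0,0]';python3 d.py 597 -141.6 105 17
```

```text
time_s: 7.47
eef_pos: [596.4, -141.8, 120.4]
ee_rot: [-0.569, 0.569, -0.42, 0.419]
force: [-0.5, -0.4, -3.0]
grip_width: 0.402
time_s: 7.72
eef_pos: [596.6, -141.8, 117.0]
ee_rot: [-0.569, 0.569, -0.419, 0.419]
force: [0.2, -0.4, -2.6]
grip_width: 0.4
t 7.7167 shift cm [-0.011  1.199  0.044] rotvec [ 0.0003  0.0043 -0.0002] F [ 0.2 -0.4 -2.6] w 0.4 tcp [ 596.61 -141.84  116.99] jaw 17.25
```

```bash
python3 -m inch '[0,0.1,0,0,0,0, 0,0.2,0,0,0,0, 0,0.2,0,0,0,0]'; python3 -m inch '[0,0.1,0,0,0,0, 0,0.2,0,0,0,0, 0,0.2,0,0,0,0]'
```

```text
time_s: 7.97
eef_pos: [596.8, -141.7, 115.3]
ee_rot: [0.569, -0.569, 0.419, -0.419]
force: [0.6, 0.3, -2.4]
grip_width: 0.402
time_s: 8.22
eef_pos: [596.8, -141.6, 113.5]
ee_rot: [0.57, -0.569, 0.419, -0.419]
force: [-0.0, 2.7, -0.0]
grip_width: 0.4
```

```bash
python3 -m inch '[0,0.05,0,0,0,0, 0,0.1,0,0,0,0, 0,0.1,0,0,0,0]'; python3 d.py 597 -141.6 105 17
```

```text
time_s: 8.47
eef_pos: [596.9, -141.6, 112.7]
ee_rot: [0.57, -0.569, 0.419, -0.419]
force: [-0.3, 5.1, 4.7]
grip_width: 0.402
t 8.4667 shift cm [0.004 0.773 0.011] rotvec [-0.0007  0.0044 -0.0001] F [-0.3  5.1  4.7] w 0.402 tcp [ 596.87 -141.6   112.73] jaw 17.25
```

```bash
cat > s.py <<'E'
from h import *
from rig import ctrl
s=ctrl.sense(); print("  Fz..",s["force"].round(1),"T",s["wrist_torque"].round(2),"tcp",s["eef_pos"].round(2),round(s["time_s"],2))
E
python3 -m inch '[-0.06,0,0.02,0,0,0, -0.06,0,0.02,0,0,0]' >/dev/null; python3 s.py
python3 -m inch '[0,0.05,0,0,0.05,0, 0,0.05,0,0,0.1,0, 0,0.05,0,0,0.1,0]' >/dev/null; python3 s.py
python3 -m inch '[0,0,0,0,0.05,0, 0,0,0,0,0.1,0, 0,0,0,0,0.1,0]' >/dev/null; python3 s.py
```

```text
Fz.. [-1.6  2.9  5.4] T [ 0.58  0.2  -0.07] tcp [ 596.86 -141.39  112.71] 8.63
  Fz.. [ 1.6  2.2 -1.1] T [ 0.36 -0.35  0.03] tcp [ 596.77 -141.37  111.34] 8.88
  Fz.. [ 1.4  0.3 -4. ] T [ 0.23 -0.17  0.02] tcp [ 596.48 -141.42  111.13] 9.13
```

```bash
python3 -m inch '[0,0.05,0,0,0,0, 0,0.1,0,0,0,0, 0,0.1,0,0,0,0]' >/dev/null; python3 s.py
python3 -m inch '[0,0.05,0,0,0,0, 0,0.1,0,0,0,0, 0,0.1,0,0,0,0]' >/dev/null; python3 s.py
```

```text
Fz.. [-0.3  0.5 -3. ] T [ 0.03 -0.06  0.02] tcp [ 596.58 -141.47  110.5 ] 9.38
  Fz.. [-0.1 -0.1 -2.6] T [0.02 0.02 0.03] tcp [ 596.58 -141.34  109.6 ] 9.63
```

```bash
for i in 1 2 3; do :; done
python3 -m inch '[0,0.1,0,0,0,0, 0,0.2,0,0,0,0, 0,0.2,0,0,0,0]' >/dev/null; python3 s.py
python3 -m inch '[0,0.05,0,0,0,0, 0,0.1,0,0,0,0, 0,0.1,0,0,0,0]' >/dev/null; python3 s.py
python3 -m inch '[0,0.05,0,0,0,0, 0,0.1,0,0,0,0, 0,0.1,0,0,0,0]' >/dev/null; python3 s.py
```

```text
Fz.. [ 0.7  1.  -1.6] T [-0.05 -0.02 -0.  ] tcp [ 596.58 -141.21  107.51] 9.88
  Fz.. [-0.8 -0.1 -3.8] T [ 0.    0.05 -0.01] tcp [ 596.67 -141.26  106.7 ] 10.13
  Fz.. [ 0.6 -0.1 -2.2] T [ 0.   -0.06 -0.02] tcp [ 596.66 -141.23  105.67] 10.38
```

```bash
python3 -m inch '[0,0.05,0,0,0,0, 0,0.1,0,0,0,0, 0,0.1,0,0,0,0]' >/dev/null; python3 s.py
python3 -m inch '[0,0.05,0,0,0,0, 0,0.1,0,0,0,0, 0,0.1,0,0,0,0]' >/dev/null; python3 s.py
python3 -m inch '[0,0.05,0,0,0,0, 0,0.1,0,0,0,0, 0,0.1,0,0,0,0]' >/dev/null; python3 s.py
```

```text
Fz.. [-0.  -1.  -3.1] T [ 0.03 -0.02 -0.05] tcp [ 596.65 -141.22  104.66] 10.63
  Fz.. [-0.7  1.2  0.2] T [ 0.08  0.18 -0.05] tcp [ 596.77 -141.29  104.14] 10.88
  Fz.. [-3.7  1.1  8.8] T [0.23 0.87 0.05] tcp [ 596.81 -141.34  104.07] 11.13
```

```bash
python3 -m inch '[0,0.04,0,0,0,0, 0,0.08,0,0,0,0, 0,0.08,0,0,0,0, 0,0.08,0,0,0,0]' ; python3 s.py; python3 d.py 597 -141.6 105 12
python3 - <<'E'
from h import *
from rig import ctrl
for n,w in(("scene",(250,330,140,220)),("top",(160,280,170,260))):
    a=np.mean([ctrl.capture(n).astype(float) for _ in range(3)],0)
    x=np.clip(a[w[2]:w[3],w[0]:w[1],::-1]*1.4,0,255).astype(np.uint8); cv2.imwrite(f"pics/{n}4.png",cv2.resize(x,None,fx=6,fy=6,interpolation=cv2.INTER_CUBIC))
E
python3 s.py
```

```text
time_s: 11.47
eef_pos: [596.8, -141.4, 104.0]
ee_rot: [0.525, -0.525, 0.474, -0.475]
force: [-6.3, 2.3, 13.8]
grip_width: 0.403
  Fz.. [-6.3  2.3 13.8] T [0.3  1.29 0.  ] tcp [ 596.84 -141.38  104.03] 11.47
t 11.4667 shift cm [ 0.024 -0.097  0.014] rotvec [-0.0008 -0.1082  0.001 ] F [-6.3  2.3 13.8] w 0.403 tcp [ 596.84 -141.38  104.03] jaw 5.8
  Fz.. [-6.9  2.4 14.7] T [ 0.33  1.31 -0.  ] tcp [ 596.82 -141.39  104.03] 11.77
```

View pics/scene4.png

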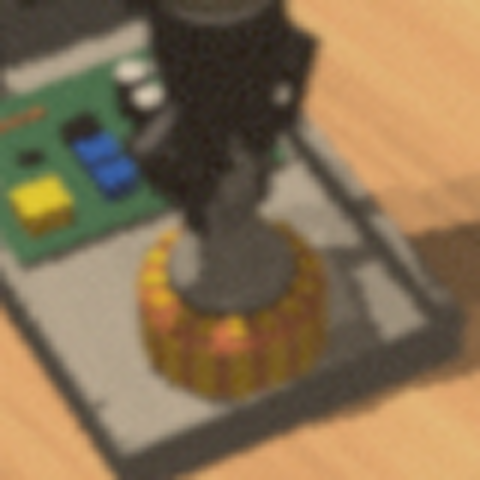

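View pics/top4.png

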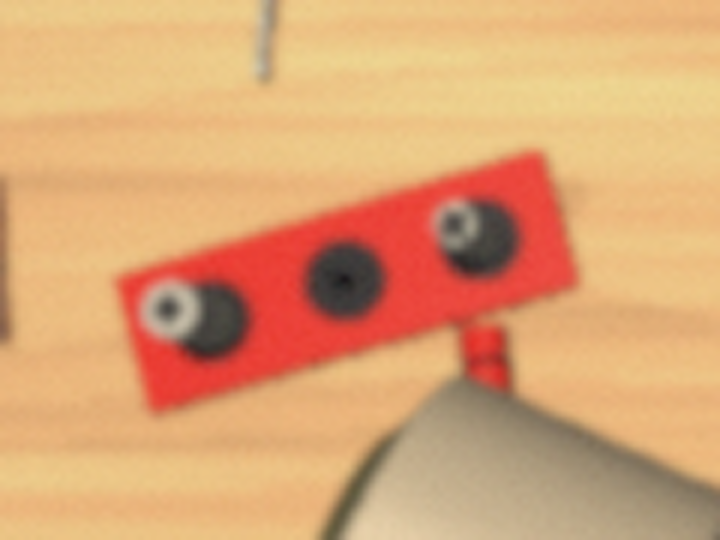

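The socket is over the nut and stopped at the expected depth (TCP 104.0 against a predicted 103.9). The other two sockets stand on their posts at (188,222) and (236,207), and the ratchet looks unmoved. Handing in.

```bash
python3 -c "
from rig import ctrl
print(ctrl.finish_job())"; python3 s.py
```

```text
the job is handed in; nothing more can be done
None
the job is handed in; nothing more can be done
```

The large (24 mm) socket fits the transformer nut. It is in the gripper, upright and pushed down over the nut onto the washer, and I've handed the job in. It took about 12 s of the 64 s allowed.

- **Choosing the socket:** I fitted a model of each nut size to both camera views, and 24 mm matched best. The scene camera favoured 24 mm over 19 mm only narrowly, so I relied on the physical fit to confirm it.
- **Seating:** I picked the large socket off the middle post, lowered it over the bolt and turned it about 0.2 rad under light pressure until it dropped over the nut. It then went down freely past the washer rim and stopped firmly with the tool at z = 104.0 mm. I had worked out 103.9 mm for the floor of the well.
- **Last readings:** It was pressing down with about 15 N at a 100 N grip. There was also about 7 N of side load and a 1.3 N m moment at the wrist, which I left as they were.
- **Other items:** In the last top picture the small and medium sockets are still on their posts. The ratchet grip looked unmoved where it showed; I did not check the other bystanders again at the end.
- **Not checked:** The arm hid the nut from the top camera, so the final seating is confirmed by depth, force and the scene view only.

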